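# Point out the watch kit and mark the check done

### The arm

A 6-joint arm with a two-finger parallel gripper is mounted at the origin on the work surface. World frame = base frame: x ahead of the robot, y to its left, z up, the work surface at z = 0. Lengths are in m, angles in rad, forces in N, time in s.
With the tool pointing down it reaches from about 0.25 to 0.85 m from the base axis. Payload 12.5 kg.
Tool frame: the origin (TCP) lies between the finger pads, 19 mm behind the fingertips; this is the grasp point; z points along the fingers, y is the line along which they close (so a half turn about z gives the same grasp; the last joint's range is limited). The gripper opens to 93 mm and grips with 3 to 60 N. Pads are 15 mm wide; open, the fingers measure 128 mm over their backs; the gripper's body (75 mm by 188 mm) begins 65 mm behind the grasp point.
Start: joints at [-1.377, 0.351, 1.652, -0, 1.139, -0.085], TCP at [0.151, -0.529, 0.237] pointing down, gripper open.
Joint ranges: [-2.75, 2.75], [-0.79, 2.1], [0.01, 2.65], [-1.57, 4.71], [0.07, 3.14], [-2.87, 2.87]. Speed limits (rad/s): [2.22, 2.22, 2.79, 3.14, 3.14, 3.14].

### API

Orientations are given as a rotation vector (axis times angle).
In Python, from cell import ctrl gives the robot as it stands.
- The arm moves only by the tool arm_command, never from a script. Its argument "plan" is a list that holds one entry, the list of rows, each a list of 4 numbers: the shift along the tool's x, y, z in mm, then the turn about the tool's z in degrees. In form: [[[dx, dy, dz, roll], ...]]. A call has 1 to 10 rows; each row is the pose to reach, as a shift and turn from the pose commanded when the call began, along the tool's axes at that moment; what a row does not reach only later rows make up. A row lasts 1/8 s, in which the tool goes at most 62.5 mm and 10.7 degrees, less where a joint would pass 70% of its speed; a pose out of reach is approached as far as the arm can. A call with a gripper value outside its range is refused whole. "gripper" is the closure, from -1 (fully open) to 1 (shut), set as the call begins (left out, the last holds). The fingers move at their own pace and stop on an object; the grip force is fixed at half the most. Time passes only in rows, so rows that repeat a pose let the fingers close. It gives the time, the measured TCP pose, the force, the opening and the grip force at its end, in the units of the state.
- ctrl.read_state(): the state, without advancing time (a new reading comes with each control period).
- ctrl.get_image(name): name is "scene" or "top" or "wrist"; returns the picture (480x640x3 uint8, red, green, blue); there is no depth.
- ctrl.camera_model(name): a dict with "vertical_fov" (degrees; the focal length in pixels is half the picture's height over the tangent of half this angle, whatever the lens; pixels are square), "cx", "cy" (the principal point, pixels), "R" (3x3) and "t" (3): a world point X has camera coordinates R X + t. Camera axes: x right, y down, z forward; pixel columns grow to the right and rows downward; lengths in m; the calibration is good to about 2 mm. The wrist camera is an equidistant fisheye: a pixel r from the principal point sees the ray r / f radians off the axis. A picture is of the moment at which its call begins: read the wrist's pose just before it. camera_model takes no time and is no camera call; for the wrist camera it gives the pose at the moment of the call.
- ctrl.finish_job(): hands the job in; it is judged then, once.
The state is a dict: "t": time; "qpos": joint angles; "dq": joint speeds; "joint_torque": joint torques, N m; "ee_pos": TCP position; "tcp_rot": TCP orientation; "wrist_force": force on the tool from outside, world axes, zero at the start; "ft_torque": the same for the moment, N m; "width": opening from 0.0 (shut) to 1.0 (fully open); "gripper_force": force on a finger pad.
Only numpy, scipy, OpenCV 4.12 (cv2) and the standard library are available. Lean on these libraries where they do the work, as an engineer would, in place of code of your own. Each camera call takes 0.05 s, during which the arm holds its last target. There are 200 camera calls.

### The job

Do the handover kit check by pointing: with the fingertips straight down about two centimetres above its middle, point for at least one second at the brass whistle that lies on the shelf (not the one hanging on a peg), then in the same way at the longer of the two torches, touching neither. Then mark the check as done: with the fingertips push the strip holder in the strip bay's channel nearer to the robot all the way to the stop at the bay's left end (left as seen from the robot), by its upright tab. Disturb nothing else, pick nothing up, and finish clear of everything.

Things in the scene. Friction and masses are not known exactly. Their poses are not given: they have to be found in the camera images.
- whistle: Brass pea whistle lying flat on the shelf, loose, 40 g. 50 mm long (x), 24 mm wide (y), 20 mm high; round barrel at +x, flat mouthpiece at -x, a thin wire ring beyond the barrel. Origin under its middle, on the shelf; z up.
- whistle_top (a point): Middle of the lying whistle's top face, 20 mm above the shelf; axes as the whistle's. This is the place to point at.
- hung_whistle (a point): A like whistle that hangs on a peg of the peg rail at the right side, about 80 mm above the shelf (fixed; not the one meant).
- torch_long: The longer olive steel torch, loose, lying along its x axis (lens at +x): 200 mm long, 46 mm high and wide over head and tail cap, tube 38 mm thick, a switch on top at mid length. Origin under its middle, on the shelf; z up.
- torch_long_top (a point): Top of the long torch at mid length (on the switch), 46 mm above the shelf; axes as the torch's. This is the place to point at.
- torch_short: The shorter olive steel torch, loose, 110 mm long, otherwise like the long one; origin under its middle. Left alone.
- ashtray: White enamel ashtray, 100 mm across, 26 mm high, loose; origin under its centre. Left alone.
- tally: Grey plastic tally counter, a 48 mm disc 30 mm high with a plunger, a knob and a wire ring on its sides, loose; origin under its centre. Left alone.
- binoculars: Black rubber-armoured binoculars lying flat, 153 mm (x) by 134 mm (y), 62 mm high, loose, at the back left; origin under the middle. Left alone.
- mug: White mug, 80 mm across, 90 mm high, loose, at the back; origin under its centre. Left alone.
- bay: Aluminium strip bay fixed to the shelf, 110 mm (x) by 320 mm (y), its origin under its centre. Three rails along y, 10 mm high, make two channels (centres at x = -25.5 mm, nearer to the robot, and x = +25.5 mm), each with a strip holder. A 22 mm high stop closes its left (+y) end; the right end is open.
- strip_near (a joint): Slide of the strip holder in the nearer channel, m: grows as it moves to the bay's +y (left); 0.120 is against the stop, it starts between 0 and 0.035. It slides with about 1 N of friction plus 3 N per m/s, has no spring and stays where it is left. It cannot be lifted out.
- strip_near_tab (a point): The nearer strip holder's tab: middle of its right-hand (-y) face, 26 mm above the shelf; axes as the bay's. The black holder is 34 mm wide (x), 150 mm long (y), its top 12 mm above the shelf; the tab is an upright plate, 34 mm wide and 8 mm thick, at its right end, its top 38 mm above the shelf.
- strip_far_tab (a point): The same point on the like holder in the farther channel, which is left alone. The peg rail (150 mm high) stands at the right side, a radio set at the left and a telephone, a strip box and a clipboard at the back; all are fixed and out of the way.
Mind the look-alikes: they are no part of the job. Several things look just like the whistle: the one meant starts nearest to the robot's base.

How it is judged:
By the outcome, as a careful person would: the job done as asked, in the order asked, and still so for the second after the job is handed in, with the robot touching nothing.
It also fails if it takes over 58 s, if anything falls off the work surface, if the arm or the gripper's body presses on something with over 40 N, if the wrist force passes 120 N, or if a joint passes its speed limit or range.

## Working session

There is one attempt and no reset: what is moved stays moved. The work goes in short steps, Python scripts to look and compute and a tool call to move; the robot and the scene stay as the last step left them, time stands still between calls to the robot, and variables do not carry over. Pictures are saved under pics/ and viewed, at most 10 in all, crops included, and the job is handed in when it is done.

Besides the shell and the picture viewer there is one more tool, called after "Emit:" as name(argument=value, ...) on one line, values as JSON. arm_command: Moves the arm, as the interface text tells. Its arguments: {"type":"object","properties":{"plan":{"type":"array","items":{"type":"array","items":{"type":"array","items":{"type":"number"}}}},"gripper":{"type":"number"}},"required":["plan"]}

```bash
mkdir -p pics; cat > h.py <<'E'
import numpy as np,cv2
from cell import ctrl
def ray(cm,u,v,fish=False):
    f=240/np.tan(np.radians(cm["vertical_fov"])/2)
    d=np.array([u-cm["cx"],v-cm["cy"]],float)
    if fish:
        r=np.hypot(*d)+1e-9; a=r/f; c=np.array([*(d/r*np.sin(a)),np.cos(a)])
    else: c=np.array([*(d/f),1])
    R=np.array(cm["R"]);t=np.array(cm["t"])
    return -R.T@t,R.T@c
def onz(cm,u,v,z,fish=False):
    o,d=ray(cm,u,v,fish); return o+d*(z-o[2])/d[2]
E
python3 - <<'E'
from h import *
for n in("top","scene"):
    im=ctrl.get_image(n); cv2.imwrite(f"pics/{n}0.png",im[:,:,::-1]); m=ctrl.camera_model(n); print(n,m)
s=ctrl.read_state();print(s["t"],s["ee_pos"],s["tcp_rot"])
E
```

```text
top {'vertical_fov': 55.228188784140464, 'cx': 316.6791419969118, 'cy': 234.97422224440436, 'R': array([[ 0.01678844, -0.99984618, -0.00507521],
       [-0.97747295, -0.01534427, -0.21050222],
       [ 0.21039196,  0.00849488, -0.97758021]]), 't': array([-0.05265073,  0.62059734,  1.11826304])}
scene {'vertical_fov': 52.96802091792218, 'cx': 320.7209453183729, 'cy': 236.22242571048517, 'R': array([[ 0.12928322,  0.99155353,  0.01036598],
       [ 0.85307563, -0.10588643, -0.51093055],
       [-0.50551737,  0.07489771, -0.85955949]]), 't': array([-0.04065747, -0.4988746 ,  1.55435916])}
0.1 [ 0.15133832 -0.52849176  0.23696115] [-3.11011502e+00 -4.36333392e-01  7.73332254e-05]
```

View pics/top0.png

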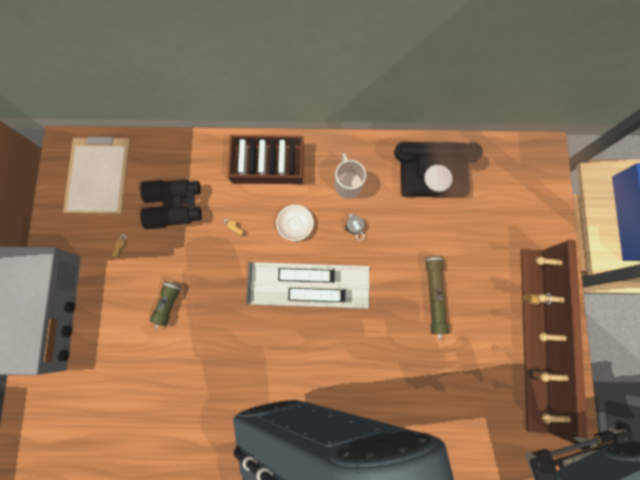

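View pics/scene0.png

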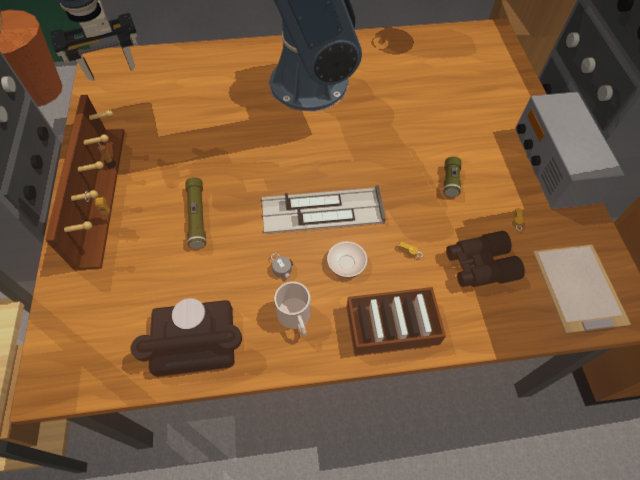

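The top view shows brass whistles lying at (235,228) and (120,246), the long torch at (437,296), the short one at (166,304), and the bay at (309,286) with the near holder's tab at about (345,296). The scene view agrees: whistles at (409,249) and (519,218), long torch at (196,213), near holder's tab at about (287,201).

```bash
python3 - <<'E'
from h import *
T=ctrl.camera_model("top");S=ctrl.camera_model("scene")
it=cv2.imread("pics/top0.png");is_=cv2.imread("pics/scene0.png")
for n,cm,p in(("A",T,(235,228)),("B",T,(120,246)),("A",S,(409,249)),("B",S,(519,218))):
    q=onz(cm,*p,.01);print(n,q.round(3),np.hypot(*q[:2]).round(3))
for p in((428,260),(444,257),(432,333),(449,331)):print("torch",onz(T,*p,.023).round(3))
for p in((194,180),(197,246)):print("torchS",onz(S,*p,.023).round(3))
print("tab top T",onz(T,346,296,.038).round(3),"S",onz(S,287,196,.038).round(3))
def crop(im,x,y,w,h,k): return cv2.resize(im[y:y+h,x:x+w],None,fx=k,fy=k,interpolation=cv2.INTER_CUBIC)
a=crop(it,210,205,50,50,5);b=crop(is_,384,224,50,50,5);c=crop(it,400,245,80,100,2.5)
d=crop(it,240,255,140,60,5.7)[:,:798]
e=np.zeros((600,800,3),np.uint8);e[:250,:250]=a;e[:250,250:500]=b;e[:250,500:700]=c
e[255:255+342,:798]=d;cv2.imwrite("pics/c1.png",e)
E
```

```text
A [0.649 0.18  0.01 ] 0.674
B [0.595 0.488 0.01 ] 0.769
A [0.652 0.183 0.01 ] 0.677
B [0.595 0.495 0.01 ] 0.775
torch [ 0.568 -0.337  0.023]
torch [ 0.576 -0.38   0.023]
torch [ 0.379 -0.341  0.023]
torch [ 0.385 -0.385  0.023]
torchS [ 0.374 -0.358  0.023]
torchS [ 0.584 -0.35   0.023]
tab top T [ 0.468 -0.12   0.038] S [ 0.469 -0.111  0.038]
```

View pics/c1.png

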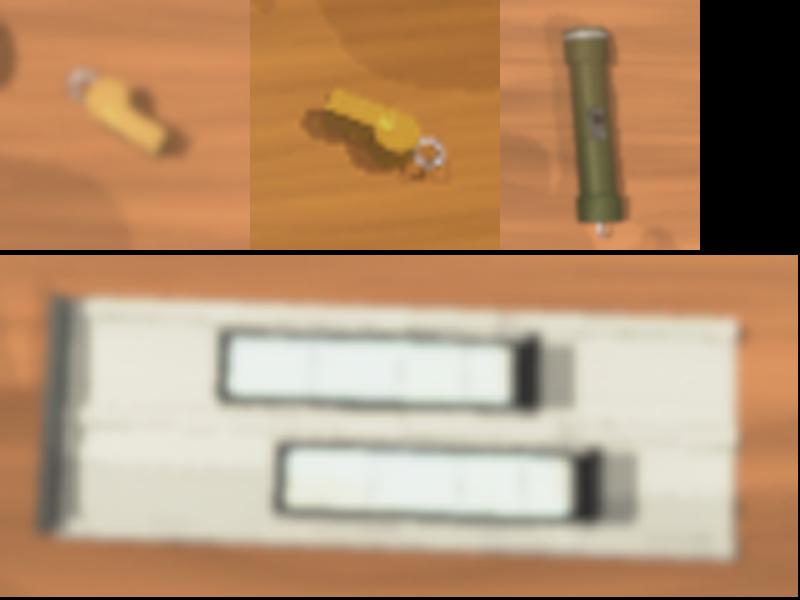

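```bash
cat >> h.py <<'E'
from scipy.spatial.transform import Rotation as Ro
def delta(p):
    s=ctrl.read_state();R=Ro.from_rotvec(s["tcp_rot"]).as_matrix()
    return s["t"],s["ee_pos"].round(4),"ty",R[:,1].round(3),"tz",R[:,2].round(3),"shift mm",((np.array(p)-s["ee_pos"])@R*1000).round(1),"F",np.round(s["wrist_force"],1)
E
python3 - <<'E'
from h import *
T=ctrl.camera_model("top")
c=lambda x,y:(240+x/5.7,255+(y-255)/5.7)
for n,p,z in(("far L",(80,297),.01),("far R",(740,320),.01),("near L",(65,538),.01),("near R",(735,558),.01),("tabN right far",(602,452),.038),("tabN right near",(598,522),.038),("tabF",(538,340),.038),("tabF",(536,412),.038)):
    print(n,onz(T,*c(*p),z).round(4))
print("switch",onz(T,439.2,293.8,.046),"wh",onz(T,235,228,.012),onz(ctrl.camera_model("scene"),409,247.8,.012))
print(delta((.651,.181,.16)))
E
```

```text
far L [0.5559 0.1241 0.01  ]
far R [ 0.55   -0.1851  0.01  ]
near L [0.4439 0.1259 0.01  ]
near R [ 0.4399 -0.182   0.01  ]
tabN right far [ 0.4847 -0.1193  0.038 ]
tabN right near [ 0.4533 -0.1176  0.038 ]
tabF [ 0.5352 -0.0899  0.038 ]
tabF [ 0.5023 -0.0893  0.038 ]
switch [ 0.47705432 -0.35753956  0.046     ] wh [0.64884804 0.17977618 0.012     ] [0.64939335 0.18345195 0.012     ]
(0.1, array([ 0.1513, -0.5285,  0.237 ]), 'ty', array([ 0.275, -0.961, -0.001]), 'tz', array([-0.   ,  0.001, -1.   ]), 'shift mm', array([ 675.6, -544.5,   77.6]), 'F', array([ 0.3, -0.2, -1. ]))
```

Emit:
arm_command(plan=[[[15,-12,0,2],[45,-36,0,4],[82,-66,0,6],[119,-96,0,8],[156,-126,0,10],[193,-156,0,12],[230,-186,0,14],[267,-216,0,16],[300,-242,0,17],[320,-258,0,17]]], gripper=1)

```text
t: 1.35
ee_pos: [0.3887, -0.191, 0.2373]
tcp_rot: [-3.141, 0.026, 0.0]
wrist_force: [0.2, 0.4, 0.1]
width: 0.008
gripper_force: 0.0
```

```bash
python3 - <<'E'
from h import *
print(delta((.649,.1815,.16)))
E
```

```text
(1.35, array([ 0.3887, -0.191 ,  0.2373]), 'ty', array([-0.017, -1.   , -0.   ]), 'tz', array([-0.,  0., -1.]), 'shift mm', array([ 254. , -376.8,   77.3]), 'F', array([0.2, 0.4, 0.1]))
```

Emit:
arm_command(plan=[[[12,-18,0,0],[38,-56,0,0],[68,-101,0,0],[98,-146,0,0],[128,-191,0,0],[158,-236,5,0],[188,-281,25,0],[218,-324,45,0],[242,-358,65,0],[254,-377,77,0]]])

```text
t: 2.6
ee_pos: [0.6489, 0.1815, 0.1585]
tcp_rot: [3.141, -0.026, -0.003]
wrist_force: [-0.6, 0.4, 0.9]
width: 0.003
gripper_force: 0.0
```

```bash
python3 - <<'E'
from h import *
print(delta((.649,.1815,.059)))
cm=ctrl.camera_model("wrist");im=ctrl.get_image("wrist");cv2.imwrite("pics/w1.png",im[:,:,::-1])
import json;json.dump({k:np.array(v).tolist() for k,v in cm.items()},open("w1.json","w"))
h=cv2.cvtColor(im,cv2.COLOR_RGB2HSV)
print(cm)
E
```

```text
(2.6, array([0.6489, 0.1815, 0.1585]), 'ty', array([-0.017, -1.   ,  0.   ]), 'tz', array([-0.002, -0.   , -1.   ]), 'shift mm', array([ 0.3, -0.1, 99.5]), 'F', array([-0.6,  0.4,  0.9]))
{'vertical_fov': 65.70646984690485, 'cx': 315.3047315183727, 'cy': 238.10002591627872, 'R': array([[-0.01707035, -0.99985316,  0.00150687],
       [-0.95778848,  0.0167847 ,  0.28698344],
       [-0.28696659,  0.00345565, -0.95793436]]), 't': array([0.19232675, 0.60681375, 0.50124261])}
```

View pics/w1.png

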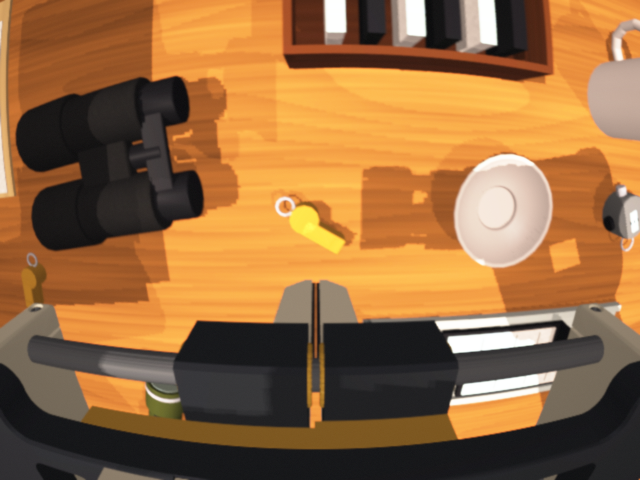

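The wrist view shows the wanted whistle with its body from (291,210) to (344,247) and the fingertips at (316,285). The body's middle comes from a yellow mask.

```bash
python3 - <<'E'
from h import *
import json
cm=json.load(open("w1.json"));im=cv2.imread("pics/w1.png")
h=cv2.cvtColor(im,cv2.COLOR_BGR2HSV)
m=cv2.inRange(h,(21,170,140),(35,255,255));m[:190]=0;m[260:]=0;m[:,:270]=0;m[:,360:]=0
m=cv2.morphologyEx(m,cv2.MORPH_OPEN,np.ones((3,3)))
c=max(cv2.findContours(m,0,2)[0],key=cv2.contourArea)
(r)=cv2.minAreaRect(c);print(r,cv2.contourArea(c))
b=cv2.boxPoints(r);print([onz(cm,*p,.012,True).round(4) for p in b])
p=onz(cm,*r[0],.012,True);print(p);print(delta((p[0],p[1],.059)))
E
```

```text
((315.2500305175781, 231.75001525878906), (60.81117630004883, 27.57716178894043), 45.0) 1112.0
[array([0.6562, 0.2067, 0.012 ]), array([0.672 , 0.1904, 0.012 ]), array([0.6352, 0.1556, 0.012 ]), array([0.6182, 0.172 , 0.012 ])]
[0.64577404 0.18139278 0.012     ]
(2.65, array([0.649 , 0.1827, 0.1571]), 'ty', array([-0.016, -1.   ,  0.   ]), 'tz', array([-0.003, -0.   , -1.   ]), 'shift mm', array([-2.9,  1.4, 98.1]), 'F', array([-1.7,  0.7, -1.6]))
```

Emit:
arm_command(plan=[[[0,0,8,0],[-1,1,26,0],[-1,1,46,0],[-1,1,66,0],[-1,1,82,0],[-1,1,92,0],[-1,1,97,0],[-1,1,97,0],[-1,1,97,0],[-1,1,97,0]]])

```text
t: 3.9
ee_pos: [0.648, 0.1788, 0.064]
tcp_rot: [-3.141, 0.028, -0.001]
wrist_force: [0.2, -0.1, 1.1]
width: 0.008
gripper_force: 0.0
```

```bash
python3 - <<'E'
from h import *
print(delta((.6475,.1815,.059)))
E
```

```text
(3.9, array([0.648 , 0.1788, 0.064 ]), 'ty', array([-0.018, -1.   , -0.   ]), 'tz', array([ 0.001,  0.   , -1.   ]), 'shift mm', array([-0.5, -2.7,  5. ]), 'F', array([ 0.2, -0.1,  1.1]))
```

Emit:
arm_command(plan=[[[0,-1,3,0],[0,-1,4,0],[0,-1,4,0],[0,-1,4,0],[0,-1,4,0],[0,-1,4,0],[0,-1,4,0],[0,-1,4,0],[0,-1,4,0],[0,-1,4,0]]])

```text
t: 5.15
ee_pos: [0.6477, 0.1798, 0.0594]
tcp_rot: [-3.141, 0.028, 0.0]
wrist_force: [-0.1, -0.8, -0.8]
width: 0.006
gripper_force: 0.0
```

Emit:
arm_command(plan=[[[0,0,0,0],[0,0,0,0],[0,0,0,0],[0,0,0,0],[0,0,0,0],[0,0,0,0]]])

```text
t: 5.9
ee_pos: [0.6477, 0.1798, 0.0594]
tcp_rot: [3.141, -0.028, 0.0]
wrist_force: [-1.1, 0.4, 0.8]
width: 0.001
gripper_force: 0.0
```

```bash
python3 - <<'E'
from h import *
print(delta((.477,-.3575,.16)))
im=ctrl.get_image("wrist");cv2.imwrite("pics/w2.png",im[150:350,200:440,::-1].repeat(2,0).repeat(2,1))
E
```

```text
(5.9, array([0.6477, 0.1798, 0.0594]), 'ty', array([-0.018, -1.   ,  0.   ]), 'tz', array([ 0., -0., -1.]), 'shift mm', array([-161.1,  540.2, -100.6]), 'F', array([-1.1,  0.4,  0.8]))
```

View pics/w2.png

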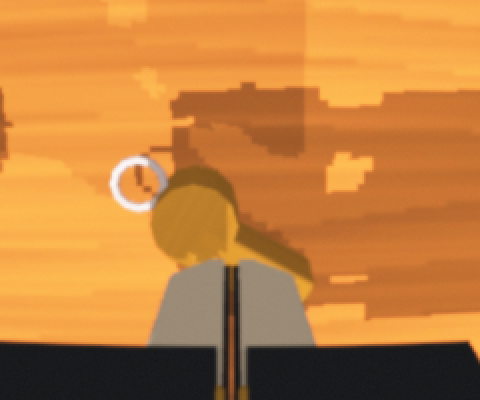

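The fingertips (232,262 in the crop) are over the whistle's middle, clear of it, and held there for about 2 s. Next I go up and across to the torch.

Emit:
arm_command(plan=[[[0,0,-15,0],[0,0,-45,0],[0,10,-75,0],[-10,35,-95,0],[-22,75,-100,0],[-36,122,-100,0],[-50,169,-100,0],[-64,216,-100,0],[-78,263,-100,0],[-90,300,-100,0]]])

```text
t: 7.2
ee_pos: [0.552, -0.1203, 0.1607]
tcp_rot: [3.141, -0.029, 0.002]
wrist_force: [0.9, 0.7, -0.9]
width: 0.006
gripper_force: 0.0
```

Emit:
arm_command(plan=[[[-12,40,0,0],[-26,87,0,0],[-40,134,0,0],[-54,180,0,0],[-64,215,0,0],[-71,238,0,0],[-71,240,0,0],[-71,240,0,0]]])

```text
t: 8.2
ee_pos: [0.4773, -0.3568, 0.1599]
tcp_rot: [3.141, -0.028, 0.001]
wrist_force: [0.3, 0.5, 0.5]
width: 0.002
gripper_force: 0.0
```

```bash
python3 - <<'E'
from h import *
cm=ctrl.camera_model("wrist");im=ctrl.get_image("wrist");cv2.imwrite("pics/w3.png",im[:,:,::-1])
import json;json.dump({k:np.array(v).tolist() for k,v in cm.items()},open("w3.json","w"))
print(delta((.477,-.3575,.085)))
E
```

```text
(8.25, array([ 0.4775, -0.3565,  0.1598]), 'ty', array([-0.017, -1.   ,  0.   ]), 'tz', array([ 0., -0., -1.]), 'shift mm', array([-0.5,  1. , 74.8]), 'F', array([ 1. ,  0.2, -1.2]))
```

View pics/w3.png

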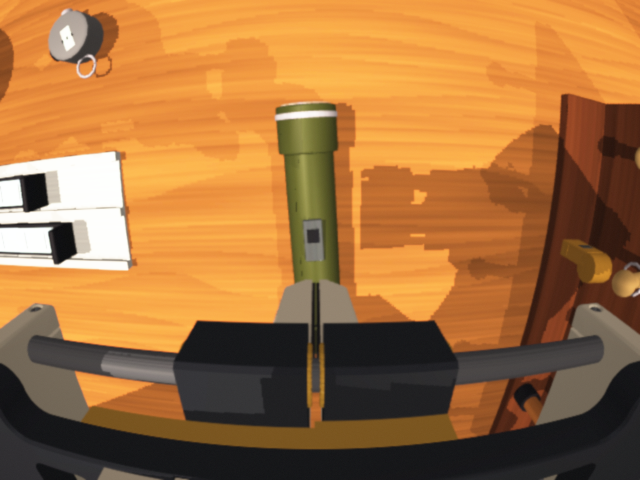

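The wrist view shows the long torch's switch at (314,240), the fingertips at (316,285), and the near tab at about (60,243).

```bash
python3 - <<'E'
from h import *
import json
cm=json.load(open("w3.json"))
p=onz(cm,314,240,.046,True);print(p,delta((p[0],p[1],.085)))
print("lens",onz(cm,306,112,.023,True),"tab right top far/near",onz(cm,70,223,.038,True),onz(cm,75,259,.038,True))
E
```

```text
[ 0.47732633 -0.35590889  0.046     ] (8.25, array([ 0.4775, -0.3565,  0.1598]), 'ty', array([-0.017, -1.   ,  0.   ]), 'tz', array([ 0., -0., -1.]), 'shift mm', array([-0.2, -0.6, 74.8]), 'F', array([ 1. ,  0.2, -1.2]))
lens [ 0.570919   -0.35160671  0.023     ] tab right top far/near [ 0.49418616 -0.14218131  0.038     ] [ 0.46078124 -0.14015758  0.038     ]
```

Emit:
arm_command(plan=[[[0,0,8,0],[0,0,25,0],[0,0,45,0],[0,0,62,0],[0,0,72,0],[0,0,75,0],[0,0,75,0],[0,0,75,0],[0,0,75,0],[0,0,75,0]]])

```text
t: 9.5
ee_pos: [0.4772, -0.3574, 0.0847]
tcp_rot: [3.141, -0.028, 0.0]
wrist_force: [-0.0, -0.4, 0.5]
width: 0.002
gripper_force: 0.0
```

Emit:
arm_command(plan=[[[0,0,0,0],[0,0,0,0],[0,0,0,0],[0,0,0,0],[0,0,0,0],[0,0,0,0],[0,0,0,0],[0,0,0,0],[0,0,0,0],[0,0,0,0]]])

```text
t: 10.75
ee_pos: [0.4771, -0.3573, 0.0844]
tcp_rot: [-3.141, 0.028, -0.0]
wrist_force: [0.4, 0.1, 0.0]
width: 0.003
gripper_force: 0.0
```

```bash
python3 - <<'E'
from h import *
print(delta((.468,-.17,.13)))
E
```

```text
(10.75, array([ 0.4771, -0.3573,  0.0844]), 'ty', array([-0.018, -1.   , -0.   ]), 'tz', array([ 0.,  0., -1.]), 'shift mm', array([ -12.5, -187.1,  -45.6]), 'F', array([0.4, 0.1, 0. ]))
```

Emit:
arm_command(plan=[[[0,0,-15,0],[0,0,-40,0],[-1,-20,-60,0],[-4,-55,-60,0],[-7,-95,-60,0],[-10,-135,-60,0],[-12,-165,-60,0],[-12,-182,-55,0],[-12,-187,-46,0],[-12,-187,-46,0]]])

```text
t: 12.0
ee_pos: [0.4682, -0.1703, 0.1297]
tcp_rot: [-3.141, 0.028, 0.002]
wrist_force: [0.2, -0.3, -0.3]
width: 0.008
gripper_force: 0.0
```

```bash
python3 - <<'E'
from h import *
cm=ctrl.camera_model("wrist");im=ctrl.get_image("wrist");cv2.imwrite("pics/w4.png",im[:,:,::-1])
import json;json.dump({k:np.array(v).tolist() for k,v in cm.items()},open("w4.json","w"))
print(delta((.468,-.17,.039)))
E
```

```text
(12.05, array([ 0.4684, -0.1706,  0.13  ]), 'ty', array([-0.018, -1.   , -0.   ]), 'tz', array([-0.001,  0.   , -1.   ]), 'shift mm', array([-0.4, -0.6, 91. ]), 'F', array([-0.3,  1.1,  0.6]))
```

View pics/w4.png

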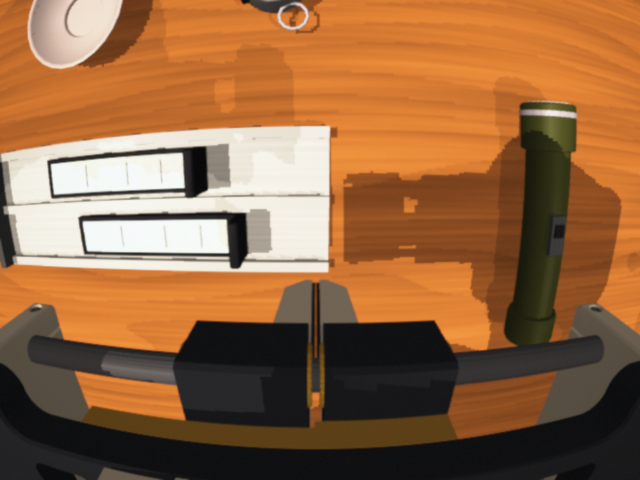

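The view shows the near tab at x 229–246, y 212–268, the far tab at (197,172), the bay's right end at x≈330, and an empty channel ahead of the fingers.

```bash
python3 - <<'E'
from h import *
import json
cm=json.load(open("w4.json"))
for p,z in(((239,267),.038),((233,214),.038),((245,214),.010),((330,128),.0),((330,270),.01)):print(p,onz(cm,*p,z,True).round(4))
E
```

```text
(239, 267) [ 0.4561 -0.1168  0.038 ]
(233, 214) [ 0.494  -0.1156  0.038 ]
(245, 214) [ 0.4875 -0.1183  0.01  ]
(330, 128) [ 0.549  -0.1826  0.    ]
(330, 270) [ 0.4419 -0.1812  0.01  ]
```

Emit:
arm_command(plan=[[[1,0,8,0],[2,0,25,0],[2,0,45,0],[2,0,65,0],[2,0,80,0],[2,0,88,0],[2,0,91,0],[2,0,91,0],[2,0,91,0]]])

```text
t: 13.18
ee_pos: [0.4707, -0.1702, 0.0399]
tcp_rot: [3.141, -0.028, 0.001]
wrist_force: [0.3, -0.7, -0.3]
width: 0.004
gripper_force: 0.0
```

Emit:
arm_command(plan=[[[0,-5,0,0],[0,-12,0,0],[0,-20,0,0],[0,-28,0,0],[0,-36,0,0],[0,-44,0,0],[0,-52,0,0],[0,-60,0,0],[0,-66,0,0],[0,-70,0,0]]])

```text
t: 14.42
ee_pos: [0.4717, -0.0998, 0.0394]
tcp_rot: [3.141, -0.028, 0.0]
wrist_force: [-1.1, -1.6, -1.0]
width: 0.005
gripper_force: 0.5
```

```bash
python3 - <<'E'
from h import *
im=ctrl.get_image("top");cv2.imwrite("pics/t2.png",cv2.resize(im[240:330,230:390,::-1],None,fx=5,fy=5))
print(delta((.47,-.05,.039)))
E
```

```text
(14.475, array([ 0.4717, -0.0995,  0.0394]), 'ty', array([-0.018, -1.   , -0.   ]), 'tz', array([-0.,  0., -1.]), 'shift mm', array([ -2.6, -49.5,   0.4]), 'F', array([-0.6,  0.4,  0.3]))
```

View pics/t2.png

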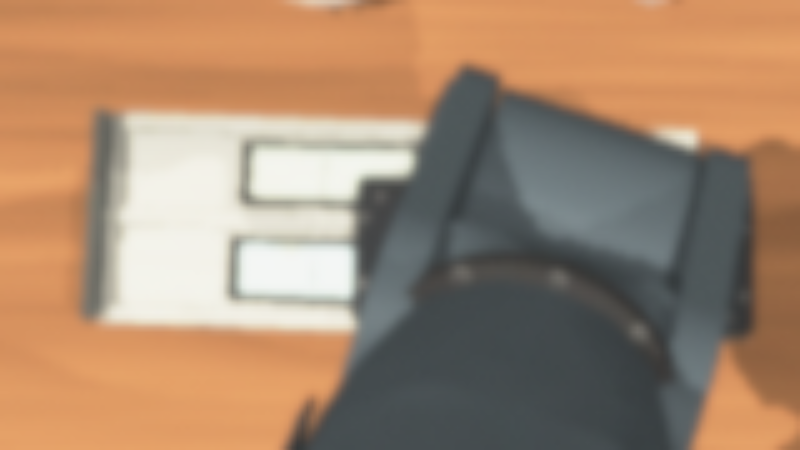

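The holder's left end is at x=232 and the stop's face at about 113 in the crop, so some 62 mm remain. It is sliding well.

Emit:
arm_command(plan=[[[0,-4,0,0],[0,-10,0,0],[0,-17,0,0],[0,-24,0,0],[0,-31,0,0],[0,-38,0,0],[0,-44,0,0],[0,-49,0,0],[0,-52,0,0],[0,-54,0,0]]])

```text
t: 15.72
ee_pos: [0.4727, -0.046, 0.0394]
tcp_rot: [3.141, -0.028, 0.0]
wrist_force: [0.4, -0.4, -0.8]
width: 0.008
gripper_force: 0.5
```

Emit:
arm_command(plan=[[[0,-1,0,0],[0,-2,0,0],[0,-3,0,0],[0,-4,0,0],[0,-5,0,0],[0,-5,0,0]]])

```text
t: 16.48
ee_pos: [0.4727, -0.041, 0.0394]
tcp_rot: [-3.141, 0.028, 0.0]
wrist_force: [-0.2, 0.2, 0.7]
width: 0.004
gripper_force: 0.1
```

```bash
python3 - <<'E'
from h import *
im=ctrl.get_image("top");cv2.imwrite("pics/t3.png",cv2.resize(im[240:330,230:390,::-1],None,fx=5,fy=5))
print(delta((.47,-.03,.039)))
E
```

```text
(16.525, array([ 0.4726, -0.0411,  0.0394]), 'ty', array([-0.018, -1.   , -0.   ]), 'tz', array([-0.,  0., -1.]), 'shift mm', array([ -2.8, -11. ,   0.4]), 'F', array([-0.8,  0.7, -0.3]))
```

View pics/t3.png

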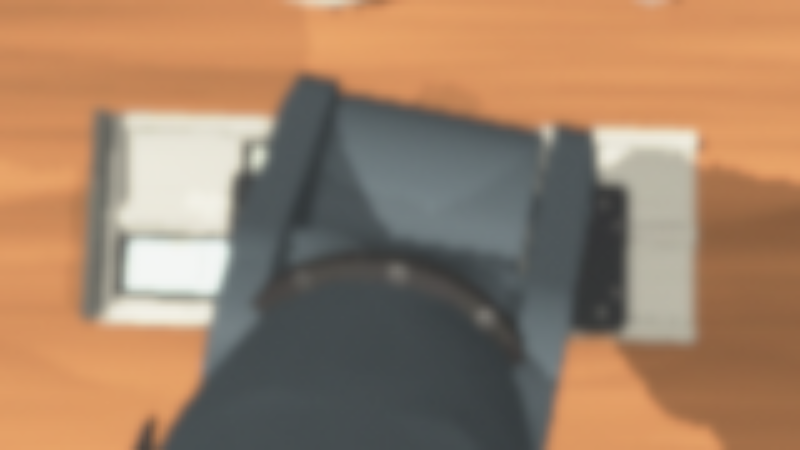

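The holder's left end is now at x≈120, close to the stop (about 105–113). I push on slowly until the force rises.

Emit:
arm_command(plan=[[[0,-1,0,0],[0,-2,0,0],[0,-3,0,0],[0,-4,0,0],[0,-4,0,0],[0,-4,0,0]]])

```text
t: 17.27
ee_pos: [0.4728, -0.0371, 0.0394]
tcp_rot: [-3.141, 0.028, -0.0]
wrist_force: [1.1, -0.2, 1.0]
width: 0.007
gripper_force: 0.0
```

Emit:
arm_command(plan=[[[0,-1,0,0],[0,-2,0,0],[0,-3,0,0],[0,-4,0,0],[0,-4,0,0],[0,-4,0,0]]])

```text
t: 18.02
ee_pos: [0.4729, -0.0332, 0.0394]
tcp_rot: [3.141, -0.028, 0.0]
wrist_force: [-0.5, -2.5, 0.6]
width: 0.003
gripper_force: 1.0
```

Emit:
arm_command(plan=[[[0,-1,0,0],[0,-2,0,0],[0,-3,0,0],[0,-3,0,0],[0,-3,0,0]]])

```text
t: 18.65
ee_pos: [0.4731, -0.0326, 0.0396]
tcp_rot: [3.138, -0.026, 0.001]
wrist_force: [-4.0, -29.7, 1.0]
width: 0.004
gripper_force: 14.4
```

It is against the stop: 30 N and no further travel. I back off along the channel, then go up.

Emit:
arm_command(plan=[[[0,1,0,0],[0,3,0,0],[0,6,0,0],[0,12,0,0],[0,20,0,0],[0,28,0,0],[0,33,-10,0],[0,35,-35,0],[0,35,-70,0],[0,35,-100,0]]])

```text
t: 19.9
ee_pos: [0.4724, -0.0654, 0.1413]
tcp_rot: [3.141, -0.028, 0.001]
wrist_force: [0.5, -1.0, 0.6]
width: 0.009
gripper_force: 0.0
```

Emit:
arm_command(plan=[[[0,10,-30,0],[-10,40,-70,0],[-30,80,-90,0],[-55,125,-90,0],[-80,170,-90,0],[-100,210,-90,0],[-110,235,-90,0],[-112,240,-90,0],[-112,240,-90,0],[-112,240,-90,0]]])

```text
t: 21.15
ee_pos: [0.3564, -0.3023, 0.2296]
tcp_rot: [-3.141, 0.027, -0.0]
wrist_force: [-0.2, -0.1, -0.6]
width: 0.007
gripper_force: 0.0
```

```bash
python3 - <<'E'
from h import *
im=ctrl.get_image("top");cv2.imwrite("pics/t4.png",im[100:400,60:480,::-1].repeat(1,0))
cv2.imwrite("pics/t4.png",cv2.resize(im[100:400,80:480,::-1],None,fx=2,fy=2))
print(delta((0,0,0)))
E
```

```text
(21.2, array([ 0.3564, -0.3023,  0.2295]), 'ty', array([-0.017, -1.   , -0.   ]), 'tz', array([ 0.,  0., -1.]), 'shift mm', array([-361.4, -296.2,  229.6]), 'F', array([0.4, 0.4, 0.3]))
```

View pics/t4.png

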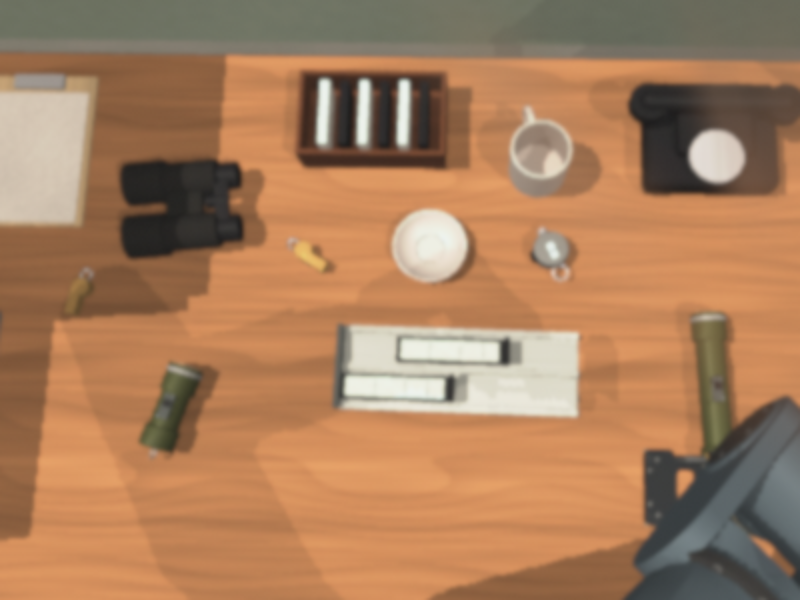

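The near holder (left end at x≈342) rests against the stop, the far holder and everything else is as before, and the arm is clear at z 0.23.

```bash
python3 -c "
from cell import ctrl
print(ctrl.finish_job())"
```

```text
the job is handed in; nothing more can be done
None
```

I pointed at the shelf whistle and then the long torch, each for over a second without touching them, pushed the near strip holder against the left stop, and handed the job in at about 21 s with the arm clear; no verdict came back.

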